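Reset the tripped bench supply and switch on the circuit whose breaker holds

ROBOT

A 6-joint arm with a two-finger parallel gripper is mounted at the origin on a cart in front of the work surface, level with it; the furniture and walls round the work are solid. World frame = base frame: x ahead of the robot, y to its left, z up, the work surface at z = 0. Lengths are in m, angles in rad, forces in N, time in s.
With the tool pointing down it reaches from about 0.225 to 0.875 m from the base axis. Payload 3.4 kg.
Tool frame: the origin (TCP) lies on the centre line of the jaws, within the pads' length; the fingertips stand 22 mm ahead of it and the grasp point (between the pads) lies 3 mm ahead of it; z points along the fingers, y is the line along which they close (so a half turn about z gives the same grasp; the last joint's range is limited). The gripper opens to 85 mm and grips with 20 to 120 N. Pads are 22 mm wide; open, the fingers measure 114 mm over their backs; the gripper's body (76 mm by 85 mm) begins 54 mm behind the grasp point. The pads swing forward as they close: fully open they stand 13 mm farther back than shut.
Start: joints at [-1.341, 0.276, 1.505, -0, 1.361, -0.121], TCP at [0.198, -0.54, 0.253] pointing down, gripper open.
Joint ranges: [-2.89, 2.89], [-0.75, 2.08], [0.22, 2.7], [-1.18, 4.32], [0.11, 2.71], [-2.7, 2.7]. Speed limits (rad/s): [2.57, 2.57, 3.14, 3.14, 3.14, 3.14].

INTERFACE

Orientations are given as a unit quaternion [w, x, y, z].
In Python, from rig import manip gives the robot as it stands.
- The arm moves only by the shell command python3 steer.py 'ROWS' [OPENING] [FORCE]. ROWS is a JSON list of rows, 1 to 5 of them, each an object with the fields tx, ty, tz (the shift in m), spin (a turn about the tool's z in rad); a field left out counts as zero; each row shifts and turns the commanded pose from where the row before left it, along the tool's axes as they then stand; what a row does not reach is not made up. A row lasts 1/12 s, in which the tool goes at most 0.0417 m and 0.125 rad, less where a joint would pass 70% of its speed; a pose out of reach is approached as far as the arm can. OPENING is the finger opening in m, set as the command begins (- or left out keeps the last). The fingers move at their own pace and stop on an object; FORCE is the grip in N (left out, the last holds). Time passes only in rows, so rows that do not move let the fingers close. It prints the time, the measured TCP pose, the force, the opening and the grip force at its end. Input that does not fit is refused with a message, and nothing moves.
- manip.get_state(): the state, without advancing time (a new reading comes with each control period).
- manip.get_image(name): name is "side" or "top" or "wrist"; returns a dict with "img" (420x560x3 uint8, red, green, blue), "camera_matrix" (3x3 intrinsics, pixels), "T" (4x4, takes a point from camera to world coordinates); the wrist camera has in their place "hand_eye" (4x4, takes a point from camera to tool coordinates, whose origin is the TCP and whose axes are the flange's). Camera axes: x right, y down, z forward; pixel columns grow to the right and rows downward; lengths in m; the calibration is good to about 2 mm. A picture is of the moment at which its call begins: read the wrist's pose just before it. There is no depth.
- manip.sign_off(): hands the job in; it is judged then, once.
The state is a dict: "clock": time; "qpos": joint angles; "qd": joint speeds; "effort": joint torques, N m; "position": TCP position; "ee_rot": TCP orientation; "contact_force": force on the tool from outside, world axes, zero at the start; "moment": the same for the moment, N m; "width": finger opening in m; "gripper_force": force on a finger pad.
Only numpy, scipy, OpenCV 4.12 (cv2) and the standard library are available. Lean on these libraries where they do the work, as an engineer would, in place of code of your own. Each camera call takes 0.05 s, during which the arm holds its last target. There are 200 camera calls.

TASK

The bench supply has tripped with one circuit still switched on. Turn that circuit's isolator off, then press the breakers' reset buttons gently, one at a time, until you find the one that snaps over and stays in (the worn ones stay soft and come back out), and turn on the isolator below that breaker, leaving the other two off. Leave the sander, the bottles and the cups where they stand.

Things in the scene. Friction and masses are not known exactly. Their poses are not given: they have to be found in the camera images.
- supply_box: Grey sheet-metal bench supply box, 190 deep, 260 wide, 223 mm high, fixed. Origin: centre of its underside; z up, x away from its front, y to the left as seen from its front. Low sloping control face in front, upright panel with three outlets behind. Three columns at y = 0.080, 0, -0.080: each has an outlet on the panel, below it a breaker on the slope, below that the isolator of the same circuit.
- slope_top (a point): Middle of the upper edge of the sloping face, at (0.020, 0, 0.1105) in the box frame; axes as the box's. The face rises at 35 degrees from the front edge (x -0.095, z 0.030) to here: up the slope is (0.819, 0, 0.574), the outward normal (-0.574, 0, 0.819) in the box frame.
- lip (a point): Middle of the front edge of the lip on top of the upright panel, at (-0.003, 0, 0.2205) in the box frame; the lip is 5 mm thick and 266 mm wide. The panel below it stands at x = 0.020. A hand held upright over the breakers meets panel and lip; one square to the sloping face (tilted 35 degrees) clears them.
- breaker_a: One of three identical-looking push-to-reset breakers in the upper row on the slope (black bezel 36 x 34 x 6 mm, steel collar to 13 mm off the face, round button). Origin: on the face under the button; axes as the box's; (-0.013, column y, 0.088) in the box frame. Which breaker is in which column changes. Exactly one of the three is sound; this cannot be seen.
- breaker_b: Another of the three breakers, like breaker a in all that can be seen and measured; it may stand in any of the three columns.
- breaker_c: Another of the three breakers, like breaker a in all that can be seen and measured; it may stand in any of the three columns.
- reset_a (a joint): Reset button of breaker a, m pressed along the face's inward normal: 0 out (tripped), 0.008 fully in, at a hard stop. Sound: resistance climbs to about 6.5 N at 1.5 to 2 mm, then falls; past about 5 mm at the latest it snaps over, runs to 0.008 by itself and stays. Worn: soft, 0.5 N rising to 2.5 N at the stop, and back to 0 when let go.
- reset_b (a joint): Reset button of breaker b, m pressed along the face's inward normal: 0 out (tripped), 0.008 fully in, at a hard stop. Sound: resistance climbs to about 6.5 N at 1.5 to 2 mm, then falls; past about 5 mm at the latest it snaps over, runs to 0.008 by itself and stays. Worn: soft, 0.5 N rising to 2.5 N at the stop, and back to 0 when let go.
- reset_c (a joint): Reset button of breaker c, m pressed along the face's inward normal: 0 out (tripped), 0.008 fully in, at a hard stop. Sound: resistance climbs to about 6.5 N at 1.5 to 2 mm, then falls; past about 5 mm at the latest it snaps over, runs to 0.008 by itself and stays. Worn: soft, 0.5 N rising to 2.5 N at the stop, and back to 0 when let go.
- cap_a (a point): Middle of the top of breaker a's button, a round black cap 19 mm across on a white stem; 27.5 mm out from the face when the button is out, 19.5 mm when it is in. Axes as the box's.
- cap_b (a point): Middle of the top of breaker b's button, a round black cap 19 mm across on a white stem; 27.5 mm out from the face when the button is out, 19.5 mm when it is in. Axes as the box's.
- cap_c (a point): Middle of the top of breaker c's button, a round black cap 19 mm across on a white stem; 27.5 mm out from the face when the button is out, 19.5 mm when it is in. Axes as the box's.
- isolator_p: One of three identical rotary isolators in the lower row on the slope, each 55 mm down the slope from the breaker of its circuit. Grey plate 42 x 42 mm, black knob: a disc 35 mm across to 9 mm off the face, with a grip bar 12 mm thick, 34 mm long, from 8 to 34 mm off the face. Origin: on the face, on the knob's axis; axes as the box's; (-0.058, column y, 0.056) in the box frame.
- isolator_q: Another of the three isolators, just like isolator p; it may stand in any of the three columns.
- isolator_r: Another of the three isolators, just like isolator p; it may stand in any of the three columns.
- knob_p (a joint): Knob of isolator p, rad, growing clockwise seen square to the face: 0 off (bar across the slope, white line pointing left), 1.571 on (bar along the slope, white line pointing up to the breaker); stops at both ends. Over-centre spring: about 0.1 N m to start, falling to nothing halfway (0.785); beyond that the knob, if free, clicks on to the end by itself.
- knob_q (a joint): Knob of isolator q, rad, growing clockwise seen square to the face: 0 off (bar across the slope, white line pointing left), 1.571 on (bar along the slope, white line pointing up to the breaker); stops at both ends. Over-centre spring: about 0.1 N m to start, falling to nothing halfway (0.785); beyond that the knob, if free, clicks on to the end by itself.
- knob_r (a joint): Knob of isolator r, rad, growing clockwise seen square to the face: 0 off (bar across the slope, white line pointing left), 1.571 on (bar along the slope, white line pointing up to the breaker); stops at both ends. Over-centre spring: about 0.1 N m to start, falling to nothing halfway (0.785); beyond that the knob, if free, clicks on to the end by itself.
- orbit_sander: Black random orbit sander standing on its pad, 241 x 160 x 244 mm, loose, 1.35 kg, beside the box on its left or right. Origin: centre of its footprint. A bystander.
- resin_bottle_a: White resin bottle with a blue cap, 54 mm across, 118 mm high, loose, on the other side of the box from the sander. Origin: centre of its underside. A bystander.
- resin_bottle_b: White resin bottle with a red cap, 54 mm across, 118 mm high, loose, in front of the box. Origin: centre of its underside. A bystander.
- cups: Stack of clear mixing cups, 63 mm across, 72 mm high, loose, in front of the box. Origin: centre of its underside. A bystander.

How it is judged:
By the outcome, as a careful person would: the job done as asked, in the order asked, and still so for the second after the job is handed in, with the robot touching nothing.
It also fails if it takes over 58 s, if anything falls off the work surface, if the arm or the gripper's body presses on something with over 40 N, if the wrist force passes 120 N, or if a joint passes its speed limit or range.

## Working session

There is one attempt and no reset: what is moved stays moved. The work goes in short steps, Python scripts to look and compute and a shell command to move; the robot and the scene stay as the last step left them, time stands still between calls to the robot, and variables do not carry over. Pictures are saved under pics/ and viewed, at most 10 in all, crops included, and the job is handed in when it is done.

```bash
ls; mkdir -p pics; python3 - <<'E'
from rig import manip
import cv2,numpy as np
s=manip.get_state();print(s)
for n in ("side","top"):
    d=manip.get_image(n);cv2.imwrite(f"pics/{n}0.png",d["img"][:,:,::-1]);np.savez(f"{n}.npz",K=d["camera_matrix"],T=d["T"]);print(n,d["camera_matrix"],d["T"])
d=manip.get_image("wrist");print(d["hand_eye"],d["camera_matrix"])
E
```

```text
pics
rig.py
steer.py
{'clock': 0.0, 'qpos': array([-1.34097386e+00,  2.76617137e-01,  1.50615772e+00, -1.43696452e-05,
        1.36071986e+00, -1.21008367e-01]), 'qd': array([-0.0008818 ,  0.00060723,  0.00054619,  0.00027464, -0.00029597,
       -0.00165736]), 'effort': array([ 2.61163885e-03, -4.16766107e+01, -2.45806503e+01, -4.89240699e-05,
        1.10006778e-02, -7.42629169e-06]), 'position': array([ 0.19748483, -0.53948477,  0.25241727]), 'ee_rot': array([-9.49239743e-04,  9.84653419e-01,  1.74518595e-01, -5.87321979e-05]), 'contact_force': array([-1.00958152e-01,  1.74364599e-04, -2.50076314e-01]), 'moment': array([0.01836488, 0.01007433, 0.01063689]), 'gripper_force': 0.0, 'width': 0.08529148012469273}
side [[392.09952509   0.         281.27906566]
 [  0.         392.09952509 209.18022636]
 [  0.           0.           1.        ]] [[-0.8663003  -0.23582895  0.44035042  0.13734002]
 [-0.49941149  0.39022307 -0.77350767  0.70013742]
 [ 0.01058061 -0.89000599 -0.45582605  0.57115834]
 [ 0.          0.          0.          1.        ]]
top [[528.4158413    0.         274.08458955]
 [  0.         528.4158413  211.27889916]
 [  0.           0.           1.        ]] [[ 0.04868341 -0.97569661  0.21364938  0.32580535]
 [-0.99879601 -0.0488488   0.00450828  0.01910309]
 [ 0.0060378  -0.21361162 -0.9769      1.25866928]
 [ 0.          0.          0.          1.        ]]
[[ 6.80380022e-04 -9.53800461e-01 -3.00440041e-01  7.72469315e-02]
 [ 9.99999739e-01  5.76113049e-04  4.35637514e-04 -7.79642508e-04]
 [-2.42423834e-04 -3.00440259e-01  9.53800604e-01 -1.21927651e-01]
 [ 0.00000000e+00  0.00000000e+00  0.00000000e+00  1.00000000e+00]] [[334.13998258   0.         273.03372707]
 [  0.         334.13998258 212.82573811]
 [  0.           0.           1.        ]]
```
View pics/side0.png

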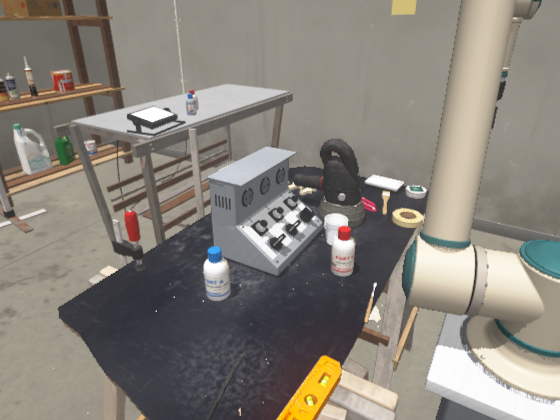

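View pics/top0.png

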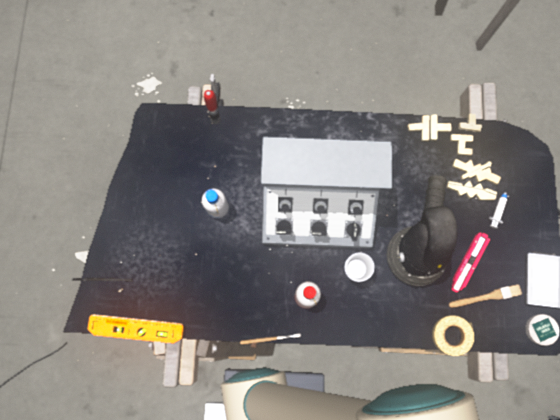

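The side view shows the box, with the sander on its right, the blue-capped bottle on its left, and the red bottle and cups in front. In the top view the box front edge runs from about (263,243) to (375,247), and the right column's knob at about (355,230) looks switched on. I'll enlarge to check.

```bash
python3 - <<'E'
import cv2
a=cv2.imread("pics/top0.png")[130:255,250:405];cv2.imwrite("pics/topc.png",cv2.resize(a,None,fx=4.8,fy=4.8,interpolation=cv2.INTER_CUBIC))
E
```

View pics/topc.png

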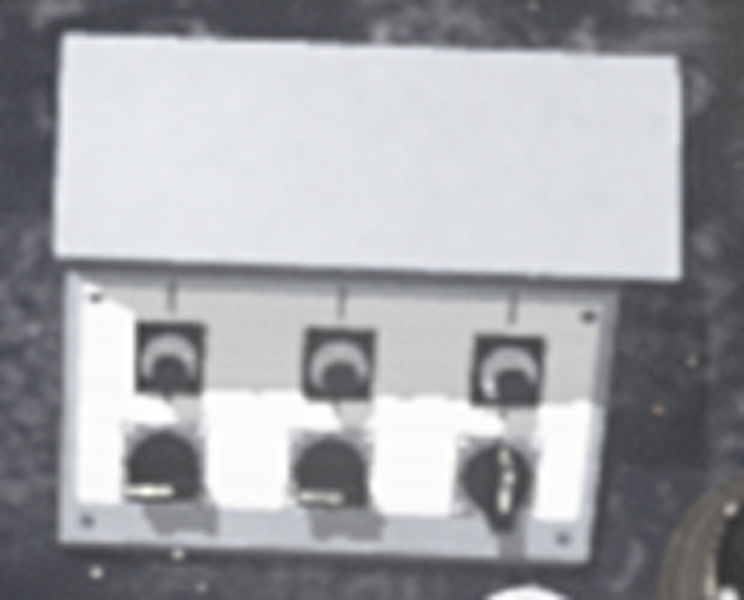

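The right column's knob is on (white line up at crop (507,470)); the other two are off. Bezel centres are at crop (171,357), (340,364) and (509,371), lip front corners at (55,257) and (682,278), and front corners at (60,543) and (588,562).

```bash
cat > h.py <<'E'
import numpy as np
from scipy.optimize import least_squares
from scipy.spatial.transform import Rotation as R
def cam(n):
    d=np.load(n+".npz");return d["K"],d["T"]
def proj(P,K,T):
    c=(np.asarray(P)-T[:3,3])@T[:3,:3];u=c@K.T;return u[:,:2]/u[:,2:]
def ray(uv,z,K,T):
    d=T[:3,:3]@np.linalg.solve(K,[*uv,1]);o=T[:3,3];return o+d*(z-o[2])/d[2]
N=np.array([-.574,0,.819])
def box(p): # x,y,yaw -> R,t
    return R.from_euler("z",p[2]).as_matrix(),np.array([p[0],p[1],0])
def w(p,P):
    r,t=box(p);return np.asarray(P)@r.T+t
E
python3 - <<'E'
from h import *
K,T=cam("top")
br=[np.array([-.013,y,.088])+.006*N for y in(.08,0,-.08)]
P=[[-.003,.133,.223],[-.003,-.133,.223],[-.095,.13,.03],[-.095,-.13,.03]]+br
c=np.array([(55,257),(682,278),(60,543),(588,562),(171,357),(340,364),(509,371)],float)
uv=(c+.5)/4.8-.5+[250,130]
f=lambda p:(proj(w(p,P),K,T)-uv).ravel()
s=least_squares(f,[.55,0,0],loss="soft_l1");print(s.x,np.round(s.fun.reshape(-1,2),1));np.save("box.npy",s.x)
print("red",ray((308,293),.118,K,T),"cups",ray((359,267),.072,K,T),"blue",ray((212,196),.118,K,T),"sander",ray((418,260),.02,K,T))
Ks,Ts=cam("side");print(proj(w(s.x,P),Ks,Ts).round())
E
```

```text
[ 0.61502155 -0.07931094  0.0129313 ] [[-0.2 -0.5]
 [ 0.1 -0.1]
 [-0.1 -0.3]
 [ 0.5 -0.3]
 [-0.2  0.6]
 [-0.1  0.4]
 [ 0.   0.2]]
red [ 0.40024148 -0.05677095  0.118     ] cups [ 0.46674565 -0.17242149  0.072     ] blue [0.60308555 0.16384972 0.118     ] sander [ 0.49629828 -0.31954999  0.02      ]
[[240. 185.]
 [296. 151.]
 [277. 268.]
 [322. 222.]
 [259. 227.]
 [275. 214.]
 [290. 202.]]
```

```bash
cat >> h.py <<'E'
def st(goal=None,tip=.022):
    """tip point of tool axis in box frame; tool-axis shift to bring it to goal (box frame)"""
    from rig import manip
    s=manip.get_state();q=s["ee_rot"];r=R.from_quat([q[1],q[2],q[3],q[0]]).as_matrix()
    B,t=box(np.load("box.npy"));p=s["position"]+tip*r[:,2];b=B.T@(p-t)
    print("t %.2f box-tip"%s["clock"],b.round(4),"toolx",(B.T@r[:,0]).round(3),"toolz",(B.T@r[:,2]).round(3),"F",(B.T@s["contact_force"]).round(2),"w",round(s["width"],4),"q6",s["qpos"][5].round(2))
    if goal is not None: print("  move(tool)",(r.T@B@(np.array(goal)-b)).round(4))
    return s
E
python3 steer.py '[{"spin":-0.125},{"spin":-0.125},{"spin":-0.125},{"spin":-0.125},{"spin":-0.125}]' 0; python3 steer.py '[{"spin":-0.125},{"spin":-0.125},{"spin":-0.125},{"spin":-0.125},{"spin":-0.108}]'
python3 -c "
from h import *
st([-.30,-.08,.2])"
```

```text
clock: 0.57
position: [0.1975, -0.5398, 0.2529]
ee_rot: [-0.0, 0.882, 0.471, 0.0]
contact_force: [-0.0, -0.6, 0.3]
width: 0.0254
gripper_force: 0.0
clock: 0.98
position: [0.1975, -0.5398, 0.2529]
ee_rot: [-0.0, 0.7, 0.714, 0.0]
contact_force: [1.5, -0.3, -0.2]
width: 0.0002
gripper_force: 0.0
t 0.98 box-tip [-0.4234 -0.455   0.2309] toolx [-0.006  1.     0.001] toolz [-0.     0.001 -1.   ] F [ 1.48 -0.34 -0.23] w 0.0002 q6 -1.36
  move(tool) [0.3742 0.1256 0.0312]
```

```bash

python3 steer.py '[{"tx":0.035,"ty":0.012},{"tx":0.038,"ty":0.012},{"tx":0.038,"ty":0.012},{"tx":0.038,"ty":0.012},{"tx":0.038,"ty":0.012}]' >/dev/null; python3 steer.py '[{"tx":0.038,"ty":0.012},{"tx":0.038,"ty":0.012},{"tx":0.038,"ty":0.012},{"tx":0.038,"ty":0.012},{"tx":0.038,"ty":0.012}]'>/dev/null
python3 steer.py '[{"tx":0.02,"ty":0.02,"spin":-0.125},{"ty":0.02,"spin":-0.125},{"spin":-0.125},{"spin":-0.125},{"spin":-0.125}]' >/dev/null
python3 steer.py '[{"spin":-0.125},{"spin":-0.125},{"spin":-0.125},{"spin":-0.125},{"spin":-0.125}]' >/dev/null
python3 steer.py '[{"spin":-0.125},{"spin":-0.125},{"spin":-0.071},{}]' 
python3 - <<'E'
from h import *
from rig import manip
import cv2
s=st([-.115,-.055,.12])
d=manip.get_image("wrist");cv2.imwrite("pics/w1.png",d["img"][:,:,::-1]);np.savez("wr.npz",K=d["camera_matrix"],H=d["hand_eye"])
d=manip.get_image("top");cv2.imwrite("pics/t1.png",cv2.resize(d["img"][120:330,220:430,::-1],None,fx=2.8,fy=2.8))
E
```

```text
clock: 2.98
position: [0.352, -0.1384, 0.2531]
ee_rot: [-0.0, -0.007, 1.0, 0.0]
contact_force: [-0.5, 1.4, -0.6]
width: -0.0002
gripper_force: 0.0
t 2.98 box-tip [-0.2638 -0.0556  0.2311] toolx [-1.    -0.001  0.   ] toolz [-0.  0. -1.] F [-0.45  1.43 -0.55] w -0.0002 q6 -2.14
  move(tool) [-0.1488  0.0004  0.111 ]
```

View pics/w1.png

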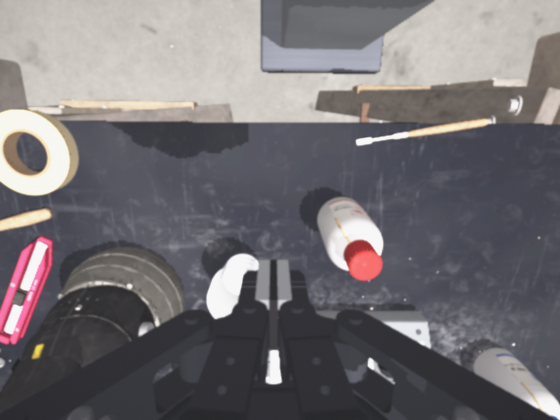

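```bash

python3 steer.py '[{"tx":-0.0338,"tz":0.0222},{"tx":-0.0338,"ty":0.001,"tz":0.0222},{"tx":-0.0338,"ty":0.001,"tz":0.0222},{"tx":-0.0338,"ty":0.001,"tz":0.0222},{"tx":-0.0338,"tz":0.0222}]' >/dev/null; python3 steer.py '[{},{},{}]'>/dev/null
python3 - <<'E'
from h import *
from rig import manip
import cv2
s=st([-.095,-.053,.070])
a=manip.get_image("wrist")["img"][:,:,::-1];b=manip.get_image("top")["img"][150:330,250:430,::-1];c=manip.get_image("side")["img"][160:300,220:380,::-1]
cv2.imwrite("pics/m1.png",np.hstack([cv2.resize(a[200:420,160:400],(400,366)),cv2.resize(c,(400,366))]))
E
```

```text
t 3.75 box-tip [-0.0952 -0.0525  0.1199] toolx [-1.     0.     0.002] toolz [-0.002  0.001 -1.   ] F [0.   0.18 0.32] w 0.0 q6 -1.96
  move(tool) [-0.0003 -0.0005  0.0499]
```

View pics/m1.png

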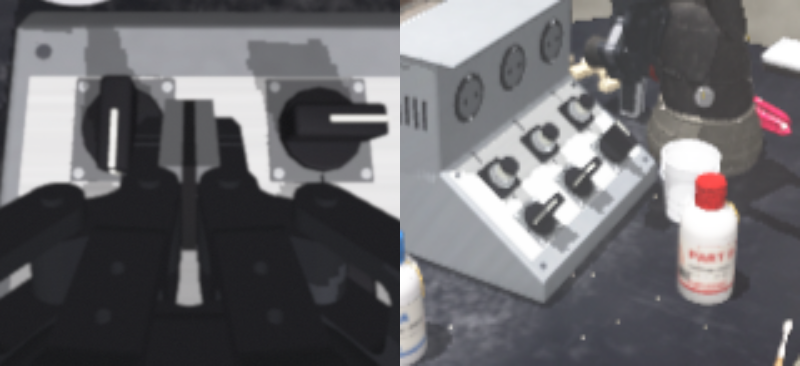

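The wrist view shows the fingers (tips near crop (190,105)) standing left of the right column's bar (on, crop x about 115), clear of the middle knob (off). I'll go down beside it, then push right.

```bash

python3 steer.py '[{"tz":0.02},{"tz":0.02},{"tz":0.01},{}]'|grep -E "pos|force"; python3 -c "
from h import *
st([-.095,-.0595,.070])"; python3 steer.py '[{"ty":-0.004},{"ty":-0.004},{}]'|grep -E "pos|force"
python3 steer.py '[{"ty":-0.004},{}]'|grep -E "pos|force"
python3 steer.py '[{"ty":-0.004},{}]'|grep -E "pos|force"
```

```text
position: [0.5192, -0.1328, 0.0913]
contact_force: [-0.5, 0.0, 0.1]
gripper_force: 0.0
t 4.23 box-tip [-0.0966 -0.0523  0.0693] toolx [-1.     0.001  0.003] toolz [-0.003  0.001 -1.   ] F [-0.48  0.05  0.09] w -0.0001 q6 -1.96
  move(tool) [-0.0016 -0.0072 -0.0007]
position: [0.522, -0.1426, 0.0937]
contact_force: [-1.6, -1.0, 0.6]
gripper_force: 0.6
position: [0.5214, -0.1456, 0.0932]
contact_force: [-1.9, 1.7, 5.2]
gripper_force: 2.3
position: [0.5209, -0.1477, 0.0928]
contact_force: [-2.0, 6.8, 8.0]
gripper_force: 5.7
```

```bash

python3 steer.py '[{"ty":-0.004},{}]'|grep -E "pos|force"
python3 steer.py '[{"ty":-0.003},{}]'|grep -E "pos|force"
python3 - <<'E'
from h import *
from rig import manip
import cv2
s=st()
a=manip.get_image("wrist")["img"][:,:,::-1]
cv2.imwrite("pics/m2.png",cv2.resize(a[200:420,100:420],(800,550)))
E
```

```text
position: [0.5201, -0.1501, 0.0924]
contact_force: [-2.3, 11.0, 7.4]
gripper_force: 8.6
position: [0.5194, -0.1534, 0.092]
contact_force: [-3.0, 5.1, 4.2]
gripper_force: 5.8
t 5.15 box-tip [-0.0967 -0.0727  0.07  ] toolx [-1.     0.     0.005] toolz [-0.005  0.006 -1.   ] F [-2.98  5.1   4.24] w -0.0001 q6 -2.0
```

View pics/m2.png

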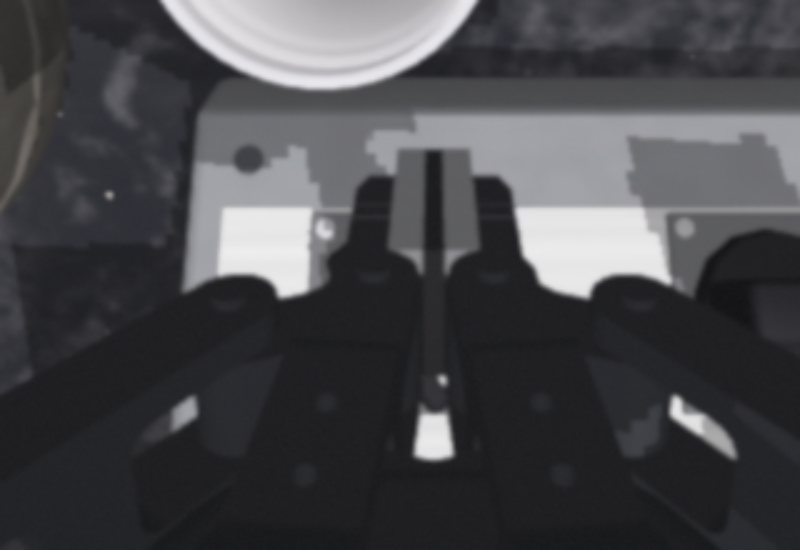

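The knob is hidden behind the fingers (about (430,200)) and the cups are clear above it at about (320,80). The force has peaked and is falling, so I'll push a little more.

```bash

python3 steer.py '[{"ty":-0.003},{}]'|grep -E "pos|force"
python3 steer.py '[{"ty":-0.003},{},{}]'|grep -E "pos|force"
python3 steer.py '[{},{}]'|grep -E "pos|force"
```

```text
position: [0.5206, -0.1589, 0.092]
contact_force: [-3.0, 1.0, 0.6]
gripper_force: 1.2
position: [0.5207, -0.1622, 0.0919]
contact_force: [-4.0, 1.6, -0.1]
gripper_force: 1.8
position: [0.5208, -0.1622, 0.0919]
contact_force: [-3.8, 1.2, -1.3]
gripper_force: 2.2
```

```bash

python3 steer.py '[{"tx":0.004,"tz":-0.005},{"tz":-0.02},{"tz":-0.04},{"tz":-0.04},{"tz":-0.03}]'|grep -E "pos|force"
python3 steer.py '[{"tx":0.03,"ty":0.02,"spin":0.125},{"tx":0.03,"spin":0.125},{"spin":0.125},{"spin":0.125},{"spin":0.125}]' .085 |grep -E "pos|force"
python3 - <<'E'
from h import *
from rig import manip
import cv2
s=st()
a=manip.get_image("wrist")["img"][:,:,::-1];b=manip.get_image("top")["img"][:,:,::-1];c=manip.get_image("side")["img"][:,:,::-1]
cv2.imwrite("pics/m3.png",np.hstack([cv2.resize(a,(400,300)),cv2.resize(b[130:330,230:430],(300,300))]))
cv2.imwrite("pics/m3.png",np.vstack([cv2.imread("pics/m3.png"),np.hstack([cv2.resize(c[180:300,230:390],(400,300)),cv2.resize(c,(300,300))])]))
E
```

```text
position: [0.52, -0.1636, 0.2317]
contact_force: [1.1, 0.3, 0.3]
gripper_force: 0.0
position: [0.4588, -0.1402, 0.2291]
contact_force: [-0.1, -0.8, -0.5]
gripper_force: 0.0
t 6.62 box-tip [-0.1568 -0.0589  0.2071] toolx [-0.807  0.59  -0.007] toolz [ 0.006 -0.003 -1.   ] F [-0.14 -0.82 -0.46] w 0.0605 q6 -1.39
```

View pics/m3.png

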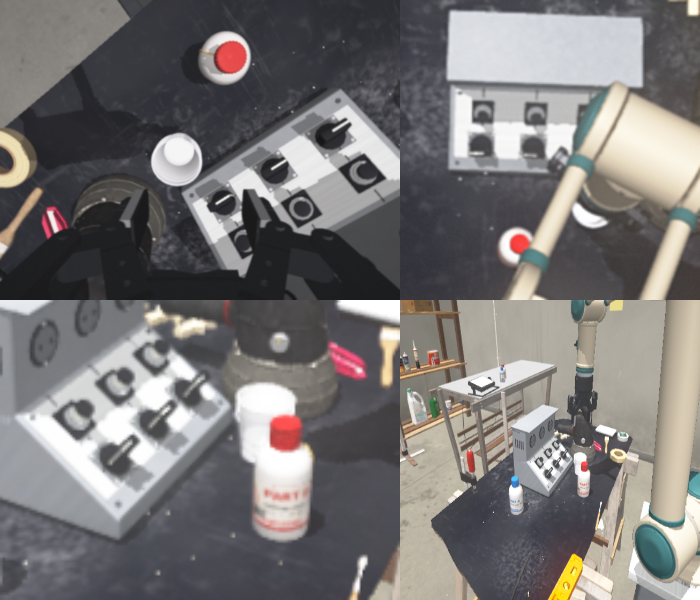

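All three knobs are now off (parallel white lines in the wrist view at (222,203), (280,165) and (338,128)), and the cups and bottle haven't moved. Next I'll line up the open far finger over the right breaker.

```bash

python3 steer.py '[{"spin":0.125},{"spin":0.125},{"spin":0.125},{"spin":0.125},{"spin":0.125}]' .085 >/dev/null
python3 steer.py '[{"spin":0.125},{"spin":0.125},{"spin":0.064},{},{}]' 
python3 - <<'E'
from h import *
st([-.0899,-.08,.1224],.009)
E
```

```text
clock: 7.6
position: [0.4581, -0.1397, 0.2276]
ee_rot: [0.001, 0.699, 0.715, 0.0]
contact_force: [0.2, -0.5, 1.2]
width: 0.0852
gripper_force: 0.0
t 7.60 box-tip [-0.1576 -0.0583  0.2186] toolx [-0.011  1.    -0.001] toolz [ 0.001 -0.001 -1.   ] F [ 0.22 -0.52  1.19] w 0.0852 q6 -0.46
  move(tool) [-0.0223  0.0674  0.0963]
```

```bash

python3 steer.py '[{"tx":-0.006,"ty":0.017,"tz":0.02,"spin":0.004},{"tx":-0.006,"ty":0.017,"tz":0.02,"spin":0.004},{"tx":-0.005,"ty":0.017,"tz":0.02,"spin":0.003},{"tx":-0.005,"ty":0.016,"tz":0.02},{"tz":0.007}]' >/dev/null
python3 steer.py '[{},{},{}]' >/dev/null
python3 - <<'E'
from h import *
from rig import manip
import cv2
st([-.0899,-.08,.1224],.009)
a=manip.get_image("wrist")["img"][:,:,::-1];c=manip.get_image("side")["img"][:,:,::-1]
cv2.imwrite("pics/m4.png",np.hstack([cv2.resize(a,(440,330)),cv2.resize(c[170:260,240:340],(360,330))]))
E
```

```text
t 8.27 box-tip [-0.0915 -0.0799  0.1323] toolx [ 0.003  1.    -0.001] toolz [ 0.001 -0.001 -1.   ] F [ 0.57 -0.24 -0.17] w 0.0853 q6 -0.43
  move(tool) [-0.0001  0.0016  0.0099]
```

View pics/m4.png

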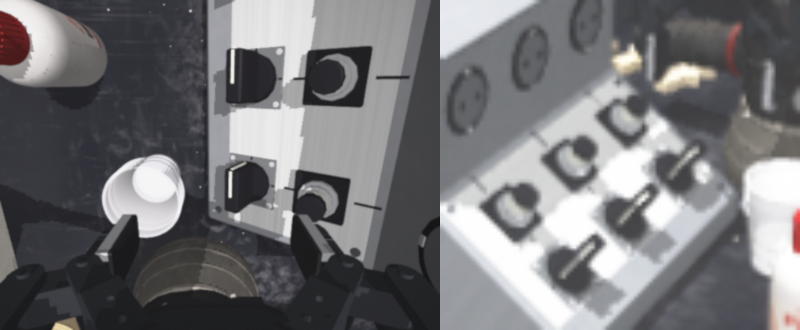

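```bash

python3 - <<'E'
from h import *
d=np.load("wr.npz");K,H=d["K"],d["H"]
from rig import manip
s=manip.get_state();q=s["ee_rot"];r=R.from_quat([q[1],q[2],q[3],q[0]]).as_matrix()
T=np.eye(4);T[:3,:3]=r;T[:3,3]=s["position"];T=T@H
p=np.load("box.npy")
P=[w(p,[[-.013-.0158,y,.088+.0225]])[0] for y in(-.08,0)]+[s["position"]+r@v for v in([0,.057,.009],[.011,.0425,.009],[.011,-.0425,.009])]+[w(p,[[-.095,-.13,.03]])[0],w(p,[[-.058,-.08,.056]+.034*np.r_[N]])[0]]
sc=440/560
print((proj(P,K,T)*sc).round());print(proj(P[:4],*cam("side")).round())
E
```

```text
[[310. 209.]
 [325.  78.]
 [314. 227.]
 [290. 209.]
 [136. 209.]
 [210. 218.]
 [232. 193.]]
[[294. 198.]
 [280. 209.]
 [296. 191.]
 [299. 193.]]
```

The wrist view shows the right cap at (312,207) and the far fingertip just over it at (310,217), agreeing with the projection (310,209). The side view puts the pad at crop (650,80), directly above the right cap. Now pressing along the inward normal.

```bash
cat > s.py <<'E'
from h import *
st(None,.009)
E
python3 steer.py '[{"ty":0.002,"tz":0.01},{"ty":0.003,"tz":0.005},{},{}]' >/dev/null; python3 s.py
python3 steer.py '[{"ty":0.0012,"tz":0.0016},{},{}]' >/dev/null; python3 s.py
python3 steer.py '[{"ty":0.0012,"tz":0.0016},{},{}]' >/dev/null; python3 s.py
python3 steer.py '[{"ty":0.0012,"tz":0.0016},{},{}]' >/dev/null; python3 s.py
```

```text
t 8.70 box-tip [-0.0865 -0.0797  0.1158] toolx [0.004 1.    0.   ] toolz [-0.001  0.    -1.   ] F [ 0.33  0.52 -0.06] w 0.0851 q6 -0.43
t 8.95 box-tip [-0.0849 -0.0799  0.1147] toolx [ 0.004  1.    -0.   ] toolz [ 0. -0. -1.] F [0.16 1.01 0.02] w 0.0853 q6 -0.43
t 9.20 box-tip [-0.0838 -0.0799  0.113 ] toolx [ 0.004  1.    -0.   ] toolz [-0. -0. -1.] F [-0.65 -0.39 -0.52] w 0.0848 q6 -0.43
t 9.45 box-tip [-0.0827 -0.0799  0.1114] toolx [ 0.004  1.    -0.   ] toolz [-0. -0. -1.] F [ 0.52  0.96 -1.  ] w 0.0851 q6 -0.43
```

```bash
cat > s.py <<'E'
from h import *
import io,contextlib
with contextlib.redirect_stdout(io.StringIO()): s=st()
B,t=box(np.load("box.npy"));b=B.T@(s["position"]-t)
F=B.T@s["contact_force"];print("%.2f"%s["clock"],"h(normal, 0=nominal contact) %.4f"%((b-[-.083,0,.1216])@N),"y %.4f"%b[1],"Fn %.2f"%(F@N),F.round(1))
E
for i in 1; do python3 steer.py '[{"ty":0.0012,"tz":0.0016},{},{}]' >/dev/null; python3 s.py
python3 steer.py '[{"ty":0.0012,"tz":0.0016},{},{}]' >/dev/null; python3 s.py
python3 steer.py '[{"ty":0.0012,"tz":0.0016},{},{}]' >/dev/null; python3 s.py
python3 steer.py '[{"ty":0.0012,"tz":0.0016},{},{}]' >/dev/null; python3 s.py; done
```

```text
9.70 h(normal, 0=nominal contact) -0.0032 y -0.0799 Fn 0.24 [-0.2 -0.2  0.2]
9.95 h(normal, 0=nominal contact) -0.0051 y -0.0800 Fn 0.87 [-0.1  1.1  1. ]
10.20 h(normal, 0=nominal contact) -0.0071 y -0.0800 Fn 1.29 [-0.7 -0.2  1.1]
10.45 h(normal, 0=nominal contact) -0.0091 y -0.0800 Fn 1.31 [-1.2  0.9  0.7]
```

```bash

python3 steer.py '[{"ty":0.0006,"tz":0.0008},{},{}]' >/dev/null; python3 s.py
python3 steer.py '[{"ty":0.0006,"tz":0.0008},{},{}]' >/dev/null; python3 s.py
python3 steer.py '[{"ty":0.0006,"tz":0.0008},{},{}]' >/dev/null; python3 s.py
python3 steer.py '[{},{}]' >/dev/null; python3 s.py
```

```text
10.70 h(normal, 0=nominal contact) -0.0101 y -0.0800 Fn 1.47 [-1.1  0.1  1. ]
10.95 h(normal, 0=nominal contact) -0.0111 y -0.0799 Fn 2.57 [-2.1  0.1  1.7]
11.20 h(normal, 0=nominal contact) -0.0119 y -0.0800 Fn 4.09 [-2.8 -0.2  3. ]
11.37 h(normal, 0=nominal contact) -0.0119 y -0.0800 Fn 4.36 [-3.4 -0.7  2.9]
```

Right column is soft all the way (at most about 2.5 N up to the stop, no peak), so that one is worn. On to the middle.

```bash

python3 steer.py '[{"ty":-0.006,"tz":-0.008},{"ty":-0.006,"tz":-0.008},{"tx":0.02},{"tx":0.03},{"tx":0.03}]' >/dev/null; python3 steer.py '[{},{}]' >/dev/null;python3 s.py
python3 -c "
from h import *
st([-.0867,0,.1178],.009)" 
```

```text
11.95 h(normal, 0=nominal contact) 0.0084 y 0.0012 Fn -1.03 [ 0.5 -1.1 -0.9]
t 11.95 box-tip [-0.0876  0.0012  0.1196] toolx [ 0.001  1.    -0.   ] toolz [ 0.002 -0.    -1.   ] F [ 0.5  -1.11 -0.91] w 0.0849 q6 -0.29
  move(tool) [-0.0012  0.0009  0.0018]
```

```bash

python3 steer.py '[{"ty":0.0029,"tz":0.0041},{"ty":0.0029,"tz":0.0041},{},{}]' >/dev/null; python3 s.py
python3 steer.py '[{"ty":0.0006,"tz":0.0008},{},{}]' >/dev/null; python3 s.py
python3 steer.py '[{"ty":0.0006,"tz":0.0008},{},{}]' >/dev/null; python3 s.py
python3 steer.py '[{"ty":0.0006,"tz":0.0008},{},{}]' >/dev/null; python3 s.py
python3 steer.py '[{"ty":0.0006,"tz":0.0008},{},{}]' >/dev/null; python3 s.py
python3 steer.py '[{"ty":0.0006,"tz":0.0008},{},{}]' >/dev/null; python3 s.py
```

```text
12.28 h(normal, 0=nominal contact) -0.0028 y -0.0008 Fn 0.57 [0.4 0.3 1. ]
12.53 h(normal, 0=nominal contact) -0.0034 y -0.0003 Fn 0.01 [0.3 1.  0.2]
12.78 h(normal, 0=nominal contact) -0.0041 y -0.0001 Fn 3.28 [-1.9 -0.4  2.7]
13.03 h(normal, 0=nominal contact) -0.0050 y -0.0000 Fn 3.72 [-2.5 -1.   2.8]
13.28 h(normal, 0=nominal contact) -0.0063 y -0.0000 Fn 4.69 [-3.1 -1.5  3.6]
13.53 h(normal, 0=nominal contact) -0.0077 y 0.0000 Fn 2.25 [-2.6 -1.1  0.9]
```

The middle one climbs and then gives way, so it behaves like the sound breaker. I'll carry on through the snap.

```bash

python3 steer.py '[{"ty":0.0006,"tz":0.0008},{},{}]' >/dev/null; python3 s.py
python3 steer.py '[{"ty":0.0006,"tz":0.0008},{},{}]' >/dev/null; python3 s.py
python3 steer.py '[{"ty":0.0006,"tz":0.0008},{},{}]' >/dev/null; python3 s.py
```

```text
13.78 h(normal, 0=nominal contact) -0.0088 y 0.0003 Fn -0.46 [ 0.8  0.8 -0. ]
14.03 h(normal, 0=nominal contact) -0.0095 y 0.0001 Fn -0.15 [-0.3  0.7 -0.4]
14.28 h(normal, 0=nominal contact) -0.0104 y 0.0001 Fn 1.25 [-1.2  0.6  0.7]
```

```bash

python3 steer.py '[{"ty":-0.006,"tz":-0.008},{"ty":-0.012,"tz":-0.016},{"ty":-0.012,"tz":-0.03},{"ty":-0.012,"tz":-0.04},{"tz":-0.02}]' >/dev/null; python3 steer.py '[{},{}]' 0 >/dev/null
python3 - <<'E'
from h import *
from rig import manip
import cv2
s=st([-.105,.020,.115])
a=manip.get_image("wrist")["img"][:,:,::-1];c=manip.get_image("side")["img"][:,:,::-1]
cv2.imwrite("pics/m5.png",np.hstack([cv2.resize(a,(440,330)),cv2.resize(c[170:260,240:340],(360,330))]))
E
```

```text
t 14.87 box-tip [-0.1188  0.      0.2068] toolx [ 0.004  1.    -0.001] toolz [ 0.004 -0.001 -1.   ] F [-0.21  1.06 -0.21] w 0.0636 q6 -0.31
  move(tool) [0.0202 0.0134 0.0918]
```

View pics/m5.png

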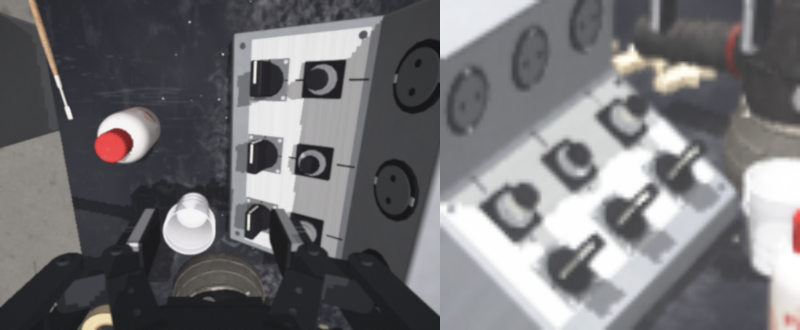

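In the side crop the middle cap now sits in against its collar (575,157; before, 582,148), and the right and left caps stand out. The middle breaker stays in, so next I turn on the middle isolator with closed fingers.

```bash

python3 steer.py '[{"tx":0.01,"ty":0.007,"tz":0.01},{"tx":0.01,"ty":0.006,"tz":0.02},{"tz":0.03},{"tz":0.03},{}]' 0 >/dev/null; python3 steer.py '[{},{},{}]' >/dev/null
python3 -c "
from h import *
st([-.105,.020,.070])"
```

```text
t 15.63 box-tip [-0.1047  0.02    0.1162] toolx [ 0.004  1.    -0.001] toolz [ 0.002 -0.001 -1.   ] F [ 0.57 -0.24  1.4 ] w 0.0 q6 -0.26
  move(tool) [ 0.     -0.0004  0.0462]
```

```bash

python3 steer.py '[{"tz":0.02},{"tz":0.02},{"tz":0.007},{},{"ty":0.004}]' >/dev/null;  python3 steer.py '[{"ty":0.002},{}]' >/dev/null;  python3 s.py
python3 steer.py '[{"ty":0.0033,"tz":-0.0023},{}]' >/dev/null; python3 s.py
python3 steer.py '[{"ty":0.0033,"tz":-0.0023},{}]' >/dev/null; python3 s.py
python3 steer.py '[{"ty":0.0033,"tz":-0.0023},{}]' >/dev/null; python3 s.py
python3 -c "
from h import *
st()"
```

```text
16.22 h(normal, 0=nominal contact) -0.0160 y 0.0197 Fn 1.03 [-0.8  0.2  0.7]
16.38 h(normal, 0=nominal contact) -0.0155 y 0.0201 Fn 1.74 [-1.7 -0.7  0.9]
16.55 h(normal, 0=nominal contact) -0.0151 y 0.0205 Fn 2.53 [-5.2  0.2 -0.6]
16.72 h(normal, 0=nominal contact) -0.0148 y 0.0210 Fn 4.01 [-6.1  2.   0.6]
t 16.72 box-tip [-0.0938  0.0211  0.0741] toolx [0.004 1.    0.002] toolz [-0.008  0.002 -1.   ] F [-6.09  1.99  0.62] w -0.0002 q6 -0.26
```

```bash

python3 steer.py '[{"ty":0.0033,"tz":-0.0023},{}]' >/dev/null; python3 s.py
python3 steer.py '[{"ty":0.0033,"tz":-0.0023},{}]' >/dev/null; python3 s.py
python3 steer.py '[{"ty":0.0033,"tz":-0.0023},{}]' >/dev/null; python3 s.py
python3 steer.py '[{},{}]' >/dev/null; python3 s.py
python3 -c "
from h import *
st()"
```

```text
16.88 h(normal, 0=nominal contact) -0.0144 y 0.0209 Fn 8.87 [-7.8  1.3  5.3]
17.05 h(normal, 0=nominal contact) -0.0144 y 0.0208 Fn 6.57 [-8.3 -0.8  2.2]
17.22 h(normal, 0=nominal contact) -0.0144 y 0.0208 Fn 5.38 [-8.1  0.4  0.9]
17.38 h(normal, 0=nominal contact) -0.0144 y 0.0208 Fn 5.93 [-8.9 -1.1  1. ]
t 17.38 box-tip [-0.0851  0.0208  0.0808] toolx [0.004 1.    0.002] toolz [-0.01   0.002 -1.   ] F [-8.91 -1.1   0.99] w 0.0003 q6 -0.25
```

```bash

python3 steer.py '[{"tx":-0.001,"ty":0.003,"tz":-0.001},{}]' >/dev/null; python3 s.py
python3 steer.py '[{"tx":-0.001,"ty":0.003,"tz":-0.002},{}]' >/dev/null; python3 s.py
python3 steer.py '[{}]' >/dev/null; python3 s.py
python3 -c "
from h import *
st()"
```

```text
17.55 h(normal, 0=nominal contact) -0.0144 y 0.0200 Fn 14.78 [-11.6   0.1   9.9]
17.72 h(normal, 0=nominal contact) -0.0165 y 0.0180 Fn 0.18 [0.3 0.5 0.4]
17.80 h(normal, 0=nominal contact) -0.0173 y 0.0180 Fn -0.05 [0.2 0.9 0. ]
t 17.80 box-tip [-0.0733  0.018   0.0853] toolx [ 0.004  1.    -0.   ] toolz [ 0.002 -0.    -1.   ] F [0.15 0.88 0.05] w 0.0001 q6 -0.25
```

Force vanished, so it clicked over. I'll retreat and check.

```bash

python3 steer.py '[{"tx":0.003,"ty":-0.002,"tz":-0.01},{"ty":-0.01,"tz":-0.03},{"ty":-0.02,"tz":-0.035},{"ty":-0.02,"tz":-0.035},{"ty":-0.02,"tz":-0.02}]' >/dev/null; python3 steer.py '[{},{}]' >/dev/null
python3 - <<'E'
from h import *
from rig import manip
import cv2
s=st()
a=manip.get_image("wrist")["img"][:,:,::-1];c=manip.get_image("side")["img"][:,:,::-1]
cv2.imwrite("pics/m6.png",np.hstack([cv2.resize(a,(440,330)),cv2.resize(c[170:280,240:360],(360,330))]))
E
```

```text
t 18.38 box-tip [-0.1454  0.0212  0.217 ] toolx [ 0.004  1.    -0.001] toolz [ 0.006 -0.001 -1.   ] F [ 0.49 -0.14 -1.01] w -0.0001 q6 -0.28
```

View pics/m6.png

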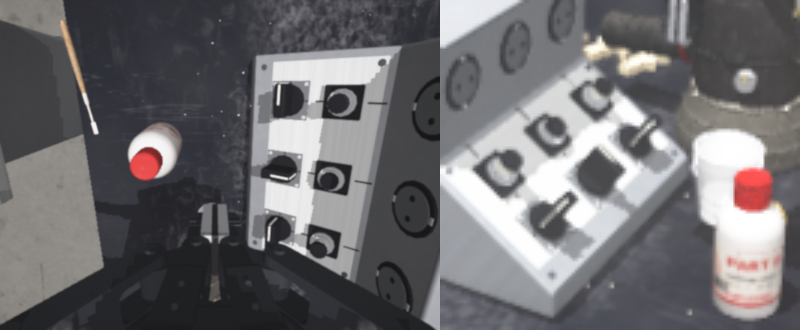

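The middle knob is on (bar along the slope at wrist (283,172)), and the left (292,98) and right (280,230) knobs are off. The middle button is in, the bystanders are in place and the hand is clear. Handing in.

```bash
python3 -c "
from rig import manip
print(manip.sign_off())"
```

```text
the job is handed in; nothing more can be done
None
```

I turned the right isolator off, found the right breaker worn and the middle one sound (it snapped in and stayed), turned the middle isolator on with the other two off, left the bystanders undisturbed, and handed the job in at about 18.5 s; no verdict was returned.

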